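# Swap two glue pots on the warming plate by sliding

### The job

The red and the blue glue pot stand in each other's circle on the warming plate. Slide them over the plate, never lifting or tipping them, until the red pot stands wholly inside the red circle and the blue pot wholly inside the blue circle. Do not knock the pots together, keep them on the plate, and leave the two jars and everything else where they stand.

Things in the scene. Friction and masses are not known exactly. Their poses are not given: they have to be found in the camera images.
- plate_top (a point): centre of the top face of the low warming plate: a black rectangle in an aluminium housing, fixed to the bench, 360 mm along its x (front to back) and 520 mm along its y, flat smooth glass (friction about 0.2), no rim, 26 mm above the bench; x points to the back, y to the left, z up. All circles, pots and jars named here stand on it.
- pot_red_center (a point): centre of the red enamelled glue pot, on its axis 50 mm above its underside. Round, 92 mm across, about 0.5 kg; fixed lid of the same colour, 68 mm high; top centre a round black knob to grip it by, 32 mm across, its full width from 72 to 100 mm above the underside, i.e. 22 to 50 mm above this point. z up along the axis; yaw means nothing
- pot_blue_center (a point): centre of the blue enamelled glue pot, on its axis 50 mm above its underside. Round, 92 mm across, about 0.5 kg; fixed lid of the same colour, 68 mm high; top centre a round black knob to grip it by, 32 mm across, its full width from 72 to 100 mm above the underside, i.e. 22 to 50 mm above this point. z up along the axis; yaw means nothing
- ring_red_mark (a point): centre of the red circle painted on the warming plate's top (flat, nothing sticks up): line 116 mm inside and 126 mm outside diameter. The red pot must end inside it; at the start the blue pot stands there. The three circles lie side by side, in any order.
- ring_blue_mark (a point): centre of the blue circle painted on the warming plate's top (flat, nothing sticks up): line 116 mm inside and 126 mm outside diameter. The blue pot must end inside it; at the start the red pot stands there.
- ring_grey_mark (a point): centre of the white circle painted on the warming plate's top (flat, nothing sticks up): line 116 mm inside and 126 mm outside diameter. Spare; empty at the start, may be used or left empty.
- pot_red: the red pot itself; origin at the centre of its underside, z up
- pot_blue: the blue pot itself; origin at the centre of its underside, z up
- dowel_jar: glass jar with a red lid and dowels inside, 63 mm across, 85 mm high, loose on the warming plate near its front or back edge, in the way; origin at the centre of its underside. Leave it.
- screw_jar: glass jar with a pale wooden lid and screws inside, 66 mm across, 85 mm high, loose on the warming plate near its front or back edge, in the way; origin at the centre of its underside. Leave it.
- wood_glue: yellow bottle with an orange nozzle, 63 mm across, 190 mm high, standing on the bench to the right of the plate; origin at the centre of its underside. Leave it.
- mug: dark blue-grey mug, 81 x 111 x 90 mm, on the bench to the left of the plate; origin at the centre of its underside. Leave it.
- tape_measure: yellow and black tape measure, 38 x 80 x 67 mm, on the bench to the right of the plate; origin at the centre of its underside. Leave it.
- bit_box: small red and black case, 48 x 100 x 32 mm, on the bench to the right of the plate; origin at the centre of its underside. Leave it.
Things that resemble listed ones, but are neither listed nor needed, are in the scene too. Leave any turquoise look-alike of the pot_blue alone.

How it is judged:
At the end, for the whole second after the job is handed in: The red pot stands upright (within 0.06 rad), still and flat on the warming plate with its axis within 13 mm of the centre of the red circle (wholly inside its line), and the blue pot likewise in the blue circle (horizontal distance between pot_red_center and ring_red_mark below 0.013 m and horizontal distance between pot_blue_center and ring_blue_mark below 0.013 m and height (world z) of pot_red_center between 0.071 and 0.081 m and angle between each of pot_red_center, pot_blue_center's own z axis and vertical below 0.06 rad and linear speed of each of pot_red, pot_blue below 0.02 m/s and height (world z) of pot_blue_center between 0.071 and 0.081 m); the robot touches nothing.
It fails at once if a pot is lifted more than 10 mm off the warming plate (height (world z) of any of pot_red_center, pot_blue_center above 0.086 m).
It fails at once if a pot drops off the plate or is tipped by more than 0.2 rad (height (world z) of any of pot_red_center, pot_blue_center below 0.065 m or angle between any of pot_red_center, pot_blue_center's own z axis and vertical above 0.2 rad).
It fails at once if the two pots are knocked together (more than 5 N) (contact force between pot_red and pot_blue above 5 N).
It fails at once if a jar on the plate is shifted by more than 20 mm (distance of any of dowel_jar, screw_jar from where it was at the start of the episode above 0.02 m).
It fails at once if the glue bottle, mug, tape measure or small case is shifted by more than 20 mm (distance of any of wood_glue, mug, tape_measure, bit_box from where it was at the start of the episode above 0.02 m).
It also fails if it takes over 58 s, if anything falls off the work surface, if the arm or the gripper's body presses on something with over 40 N, if the wrist force passes 120 N, or if a joint passes its speed limit or range.

### The arm

A 6-joint arm with a two-finger parallel gripper is mounted at the origin on a cart in front of the work surface, level with it; the furniture and walls round the work are solid. World frame = base frame: x ahead of the robot, y to its left, z up, the work surface at z = 0. Lengths are in m, angles in rad, forces in N, time in s.
With the tool pointing down it reaches from about 0.375 to 0.975 m from the base axis. Payload 3.8 kg.
Tool frame: the origin (TCP) lies between the finger pads; the fingertips stand 17 mm ahead of it and the grasp point (between the pads) lies 2 mm behind it; z points along the fingers, y is the line along which they close (so a half turn about z gives the same grasp; the last joint's range is limited). The gripper opens to 85 mm and grips with 20 to 120 N. Pads are 22 mm wide; open, the fingers measure 114 mm over their backs; the gripper's body (76 mm by 85 mm) begins 54 mm behind the grasp point. The pads swing forward as they close: fully open they stand 13 mm farther back than shut.
Start: joints at [-1.257, 0.264, 1.604, -0, 1.274, -0.037], TCP at [0.232, -0.634, 0.248] pointing down, gripper open.
Joint ranges: [-2.63, 2.63], [-0.94, 2.18], [0.31, 2.57], [-1.31, 4.45], [0, 2.66], [-2.55, 2.55]. Speed limits (rad/s): [2.57, 2.57, 3.14, 3.14, 3.14, 3.14].

### API

Orientations are given as a rotation vector (axis times angle).
In Python, from workcell import bot gives the robot as it stands.
- The arm moves only by the tool play_rows, never from a script. Its argument "steps" is one flat list of numbers, 4 for each row, row after row: the shift along the tool's x, y, z in m, then the turn about the tool's z in rad. A call has 1 to 10 rows; each row is the pose to reach, as a shift and turn from the pose commanded when the call began, along the tool's axes at that moment; what a row does not reach only later rows make up. A row lasts 1/8 s, in which the tool goes at most 62.5 mm and 10.7 degrees, less where a joint would pass 70% of its speed; a pose out of reach is approached as far as the arm can. A call with a gripper value outside its range is refused whole. "jaw" is the closure in counts, from 0 (fully open) to 255 (shut), set as the call begins (left out, the last holds). The fingers move at their own pace and stop on an object; "grip_force" is the grip in N (left out, the last holds). Time passes only in rows, so rows that repeat a pose let the fingers close. It gives the time, the measured TCP pose, the force, the opening and the grip force at its end, in the units of the state.
- bot.read_state(): the state, without advancing time (a new reading comes with each control period).
- bot.read_camera(name): name is "side" or "top"; returns a dict with "pixels" (384x512x3 uint8, blue, green, red), "mtx" (3x3 intrinsics, pixels), "dist" ([k1, k2, p1, p2, k3] as OpenCV has them; the pictures are not rectified), "R" (3x3) and "t" (3): a world point X has camera coordinates R X + t. Camera axes: x right, y down, z forward; pixel columns grow to the right and rows downward; lengths in m; the calibration is good to about 2 mm. A picture is of the moment at which its call begins. There is no depth.
- bot.finish_job(): hands the job in; it is judged then, once.
The state is a dict: "time": time; "q": joint angles; "joint_vel": joint speeds; "joint_torque": joint torques, N m; "tool_pos": TCP position; "tcp_rot": TCP orientation; "wrist_force": force on the tool from outside, world axes, zero at the start; "torque": the same for the moment, N m; "width": opening from 0.0 (shut) to 1.0 (fully open); "grip_force": force on a finger pad.
Only numpy, scipy, OpenCV 4.12 (cv2) and the standard library are available. Lean on these libraries where they do the work, as an engineer would, in place of code of your own. Each camera call takes 0.05 s, during which the arm holds its last target. There are 200 camera calls.

## Working session

There is one attempt and no reset: what is moved stays moved. The work goes in short steps, Python scripts to look and compute and a tool call to move; the robot and the scene stay as the last step left them, time stands still between calls to the robot, and variables do not carry over. Pictures are saved under pics/ and viewed, at most 10 in all, crops included, and the job is handed in when it is done.

Besides the shell and the picture viewer there is one more tool, called after "Request:" as name(argument=value, ...) on one line, values as JSON. play_rows: Moves the arm, as the interface text tells. Its arguments: {"type":"object","properties":{"steps":{"type":"array"},"jaw":{"type":"number"},"grip_force":{"type":"number"}},"required":["steps"]}

```bash
mkdir -p pics; ls; python3 - <<'E'
from workcell import bot
import cv2,pickle,numpy as np
d={}
for n in("top","side"):
    c=bot.read_camera(n);d[n]=c;cv2.imwrite(f"pics/{n}0.png",c["pixels"])
pickle.dump(d,open("c0.pkl","wb"))
s=bot.read_state();print({k:np.round(v,3) for k,v in s.items()})
E
```

```text
pics
{'time': np.float64(0.1), 'q': array([-1.257,  0.265,  1.605,  0.   ,  1.274, -0.037]), 'joint_vel': array([ 0.001, -0.003, -0.005, -0.002,  0.   , -0.   ]), 'joint_torque': array([ 1.0000e-03, -5.1671e+01, -3.6859e+01,  0.0000e+00,  6.0000e-03,
        0.0000e+00]), 'tool_pos': array([ 0.232, -0.633,  0.247]), 'tcp_rot': array([-3.091, -0.548,  0.   ]), 'wrist_force': array([0.114, 0.532, 0.192]), 'torque': array([ 0.015, -0.03 ,  0.033]), 'grip_force': np.float64(0.0), 'width': np.float64(0.997)}
```

View pics/top0.png

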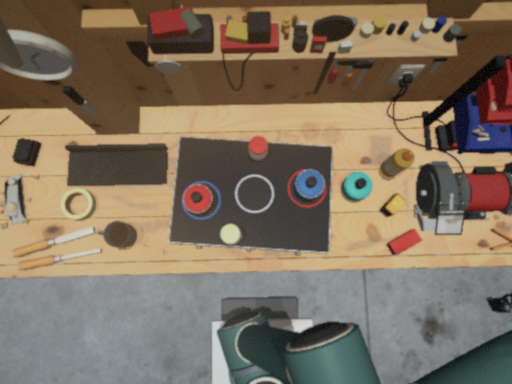

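View pics/side0.png

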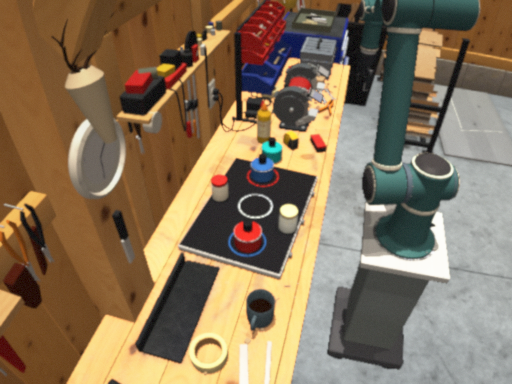

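The top view shows:
- Red pot at about (199,197), standing in the blue circle.
- Blue pot at about (309,184), standing in the red circle.
- White circle at about (254,194).
- Red-lidded jar at (258,148) and wooden-lidded jar at (231,234).

Blue candidates are (309,184), which is blue and on the plate, and (357,186), which is turquoise and on the bench. The one on the plate is the pot I want.

```bash
cat > h.py <<'E'
import cv2,numpy as np
def ray(c,uv,z):
    n=cv2.undistortPoints(np.array(uv,float).reshape(-1,1,2),c["mtx"],c["dist"]).reshape(-1,2)
    d=np.c_[n,np.ones(len(n))]@c["R"]; o=-c["R"].T@c["t"]
    return (o+d*((z-o[2])/d[:,2])[:,None])[:,:2]
def hsv(c): return cv2.cvtColor(c["pixels"],cv2.COLOR_BGR2HSV)
def mask(H,name):
    h,s,v=[H[...,i].astype(int) for i in range(3)]
    return {"red":((h<8)|(h>172))&(s>130)&(v>70),"blue":(h>100)&(h<122)&(s>110)&(v>60),
     "white":(s<60)&(v>110),"pale":(h>22)&(h<45)&(s>30)&(v>130)}[name].astype(np.uint8)
def circ(p):
    x=np.linalg.lstsq(np.c_[2*p,np.ones(len(p))],(p**2).sum(1),rcond=None)[0]
    return x[:2],np.sqrt(x[2]+x[:2]@x[:2])
E
cat > m.py <<'E'
from h import *
import pickle
d=pickle.load(open("c0.pkl","rb"))
c=d["top"];H=hsv(c)
for name in("red","blue","white","pale"):
    m=mask(H,name);m[:,:170]=0;m[:,335:]=0;m[:130]=0;m[252:]=0
    n,l,st,ce=cv2.connectedComponentsWithStats(m)
    for i in range(1,n):
        if st[i,4]<25: continue
        v,u=np.nonzero(l==i);uv=np.c_[u,v]
        o=[]
        for z in(.026,.094,.111):
            p=ray(c,uv,z);cc,r=circ(p); o+=[np.r_[p.mean(0),(p.max(0)+p.min(0))/2,cc,r].round(3)]
        print(name,st[i],ce[i].round(1));[print("   ",x) for x in o]
g=c["pixels"]
crop=cv2.resize(g[130:255,165:380],None,fx=3.7,fy=3.7,interpolation=cv2.INTER_CUBIC);cv2.imwrite("pics/crop0.png",crop)
E
python3 m.py
```

```text
red [249 137  19  17 257] [257.8 144.9]
    [0.713 0.002 0.713 0.001 0.714 0.002 0.022]
    [0.693 0.003 0.693 0.002 0.693 0.003 0.021]
    [0.688 0.003 0.688 0.003 0.688 0.003 0.02 ]
red [287 170  40  38 213] [303.3 193.3]
    [ 0.546 -0.144  0.562 -0.155  0.564 -0.155  0.061]
    [ 0.534 -0.135  0.55  -0.146  0.552 -0.146  0.058]
    [ 0.531 -0.133  0.547 -0.143  0.549 -0.143  0.057]
red [185 185  26  27 461] [197.5 198.3]
    [0.537 0.203 0.538 0.203 0.538 0.205 0.033]
    [0.526 0.194 0.527 0.194 0.527 0.195 0.031]
    [0.523 0.192 0.524 0.192 0.524 0.193 0.03 ]
blue [297 171  26  25 405] [309.4 183.5]
    [ 0.578 -0.165  0.58  -0.165  0.58  -0.167  0.032]
    [ 0.565 -0.156  0.567 -0.156  0.567 -0.157  0.031]
    [ 0.561 -0.153  0.563 -0.153  0.564 -0.155  0.03 ]
white [172 142   8  66 115] [175.6 174.1]
    [0.62  0.276 0.619 0.276 0.611 0.187 0.109]
    [0.604 0.263 0.604 0.263 0.596 0.179 0.104]
    [0.601 0.259 0.6   0.26  0.592 0.177 0.102]
white [250 153  16   6  34] [257.4 155.9]
    [0.675 0.004 0.677 0.004 0.693 0.004 0.023]
    [0.657 0.005 0.659 0.005 0.674 0.004 0.02
[... 1107 characters left out ...]
4 0.289 0.473 0.293 0.016]
    [0.464 0.275 0.466 0.275 0.465 0.279 0.015]
    [0.463 0.271 0.464 0.271 0.463 0.276 0.015]
white [327 216   4  36  62] [328.8 234.7]
    [ 0.409 -0.22   0.413 -0.218  0.413 -0.171  0.057]
    [ 0.404 -0.207  0.408 -0.206  0.409 -0.161  0.054]
    [ 0.403 -0.204  0.407 -0.203  0.407 -0.159  0.054]
white [170 223 156  29 762] [234.3 240.2]
    [0.398 0.085 0.405 0.043 0.259 0.075 0.175]
    [0.394 0.081 0.401 0.042 0.262 0.072 0.166]
    [0.393 0.081 0.4   0.042 0.263 0.072 0.163]
pale [220 224  21  21 341] [229.9 233.6]
    [0.419 0.099 0.418 0.098 0.419 0.099 0.024]
    [0.414 0.095 0.413 0.094 0.414 0.095 0.022]
    [0.413 0.094 0.412 0.093 0.413 0.094 0.022]
```

View pics/crop0.png

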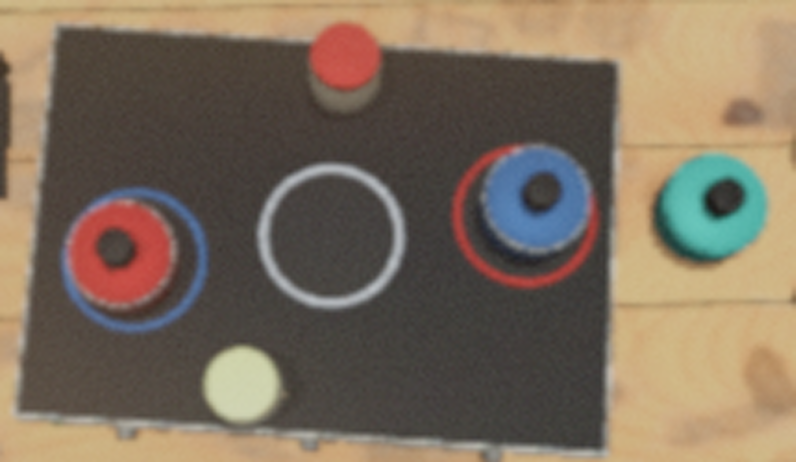

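The crop confirms that the blue pot on the plate (crop 537,200) sits in the red circle. The turquoise one (crop 711,207) is off the plate. Next I compute the positions.

```bash
cat > m2.py <<'E'
from h import *
import pickle
d=pickle.load(open("c0.pkl","rb"))
c=d["top"];H=hsv(c)
def ringfit(name,g):
    v,u=np.nonzero(mask(H,name));p=ray(c,np.c_[u,v],.026);g=np.array(g)
    for tol in(.012,.008,.006,.006):
        r=np.linalg.norm(p-g,axis=1);q=p[abs(r-.0605)<tol];g,R=circ(q)
    return g.round(4),R.round(4),len(q)
print("red ring",ringfit("red",(.564,-.155)));print("white",ringfit("white",(.55,.018)))
print("blue ring",ringfit("blue",ray(c,(201.6,200.1),.026)[0]))
dark=(H[...,2]<60).astype(np.uint8)
for n,uv in(("red",(196.6,196.8)),("blue",(311.8,181.9))):
    m=np.zeros_like(dark);u,v=map(int,uv);m[v-6:v+7,u-6:u+7]=dark[v-6:v+7,u-6:u+7]
    k,l,st,ce=cv2.connectedComponentsWithStats(m);i=1+st[1:,4].argmax()
    print(n,"knob",st[i],ray(c,ce[i],.121).round(4),ray(c,uv,.126).round(4))
    vv,uu=np.nonzero(mask(H,n));q=abs(uu-u)+abs(vv-v)<40
    # lid rim: hull of colour disc
    m=mask(H,n);mm=np.zeros_like(m);mm[v-16:v+20,u-16:u+20]=m[v-16:v+20,u-16:u+20]
    mm=cv2.morphologyEx(mm,cv2.MORPH_OPEN,np.ones((5,5),np.uint8))
    ct=max(cv2.findContours(mm,0,cv2.CHAIN_APPROX_NONE)[0],key=cv2.contourArea).reshape(-1,2)
    for z in (.08,.094): print("  disc",[np.round(x,4) for x in circ(ray(c,ct,z))])
s=d["side"];S=hsv(s);g=s["pixels"]
print("plate corners",ray(c,[(180,137.5),(332,147),(169.5,242),(329,251.5)],.026).round(3))
cv2.imwrite("pics/side0c.png",cv2.resize(g[140:280,180:330],None,fx=4,fy=4,interpolation=cv2.INTER_CUBIC))
E
python3 m2.py
```

```text
red ring (array([ 0.564 , -0.1548]), np.float64(0.0608), 213)
white (array([0.5498, 0.018 ]), np.float64(0.0605), 371)
blue ring (array([0.5317, 0.1947]), np.float64(0.0624), 16)Traceback (most recent call last):
  File "m2.py", line 15, in <module>
    k,l,st,ce=cv2.connectedComponentsWithStats(m);i=1+st[1:,4].argmax()
                                                      ~~~~~~~~~~~~~~~^^
ValueError: attempt to get argmax of an empty sequence
```

Request:
play_rows(steps=[0,0,0,0.18,0,0,0,0.351,0,0,0,0.351], jaw=0)

```text
time: 0.48
tool_pos: [0.2318, -0.6336, 0.2476]
tcp_rot: [-3.14, -0.003, 0.001]
wrist_force: [1.0, -0.7, -0.6]
width: 0.999
grip_force: 0.0
```

```bash
sed -i 's/(h>100)&(h<122)&(s>110)&(v>60)/(h>98)\&(h<125)\&(s>90)\&(v>50)/' h.py
sed -i 's/dark=.*/dark=(H[...,2]<85).astype(np.uint8)/' m2.py
python3 m2.py
```

```text
red ring (array([ 0.564 , -0.1548]), np.float64(0.0608), 213)
white (array([0.5498, 0.018 ]), np.float64(0.0605), 371)
blue ring (array([0.5319, 0.1921]), np.float64(0.0605), 136)
red knob [192 193   9   9  62] [[0.5256 0.1943]] [[0.525  0.1922]]
  disc [array([0.5291, 0.1967]), np.float64(0.0396)]
  disc [array([0.5268, 0.1947]), np.float64(0.0392)]
blue knob [306 177  10  10  76] [[ 0.5653 -0.156 ]] [[ 0.5634 -0.1584]]
  disc [array([ 0.5691, -0.1584]), np.float64(0.04)]
  disc [array([ 0.5664, -0.1564]), np.float64(0.0396)]
plate corners [[ 0.744  0.263]
 [ 0.701 -0.246]
 [ 0.397  0.292]
 [ 0.355 -0.217]]
```

View pics/side0c.png

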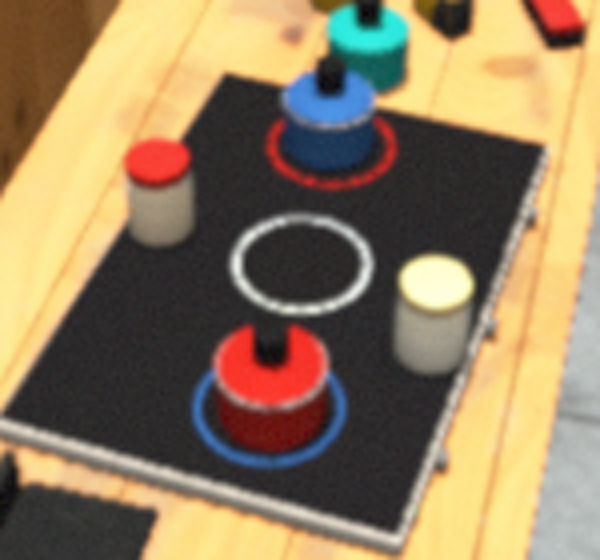

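The side crop shows both pots upright, with red in the blue circle (crop 270,390) and blue in the red circle (crop 328,130). The area to the front right is free for parking. I'll grip blue first.

Request:
play_rows(steps=[0.02,-0.03,0,0,0.055,-0.08,0,0,0.095,-0.135,0,0,0.135,-0.19,0,0,0.175,-0.25,0,0,0.215,-0.305,0,0,0.255,-0.36,0,0,0.29,-0.415,0,0,0.32,-0.455,0,0,0.334,-0.477,0,0], jaw=0)

```text
time: 1.72
tool_pos: [0.5671, -0.1546, 0.2482]
tcp_rot: [-3.141, -0.008, -0.0]
wrist_force: [0.7, -0.2, 0.1]
width: 0.999
grip_force: 0.0
```

```bash
python3 -c "
from workcell import bot
print(bot.read_state()['tool_pos'],bot.read_state()['tcp_rot'])"
```

```text
[ 0.56707906 -0.15459861  0.24821292] [-3.14140945e+00 -7.58655668e-03 -3.15429949e-04]
```

Request:
play_rows(steps=[0,0,0.02,0,0,0,0.05,0,0,0,0.08,0,0,0,0.1,0,0,0,0.115,0,0,0,0.125,0,0,0,0.131,0,0,0,0.131,0,0,0,0.131,0], jaw=0)

```text
time: 2.85
tool_pos: [0.5667, -0.1571, 0.1181]
tcp_rot: [3.141, -0.0, 0.002]
wrist_force: [1.4, 0.9, -0.1]
width: 1.001
grip_force: 0.0
```

Request:
play_rows(steps=[0,0,0,0,0,0,0,0,0,0,0,0,0,0,0,0,0,0,0,0,0,0,0,0,0,0,0,0,0,0,0,0], jaw=200, grip_force=25)

```text
time: 3.85
tool_pos: [0.5664, -0.1573, 0.1178]
tcp_rot: [3.141, -0.0, 0.001]
wrist_force: [-1.6, -2.2, 4.7]
width: 0.361
grip_force: 25.6
```

Request:
play_rows(steps=[-0.006,-0.005,0,0,-0.018,-0.015,0,0,-0.034,-0.028,0,0,-0.05,-0.042,0,0,-0.066,-0.055,0,0,-0.082,-0.069,0,0,-0.097,-0.081,0,0,-0.109,-0.091,0,0,-0.116,-0.097,0,0,-0.116,-0.097,0,0])

```text
time: 5.1
tool_pos: [0.4488, -0.0586, 0.1178]
tcp_rot: [-3.141, -0.001, 0.001]
wrist_force: [0.5, 1.2, 9.6]
width: 0.366
grip_force: 26.3
```

Request:
play_rows(steps=[0,0,0,0,0,0,0,0,0,0,0,0,0,0,0,0,0,0,0,0], jaw=0)

```text
time: 5.72
tool_pos: [0.4499, -0.0599, 0.1171]
tcp_rot: [-3.141, 0.001, 0.001]
wrist_force: [0.2, 0.2, -0.8]
width: 0.994
grip_force: 0.0
```

Request:
play_rows(steps=[0,0,-0.01,0,0,0,-0.03,0,0,0,-0.06,0,0,0,-0.085,0,0,0,-0.1,0,0,0,-0.1,0])

```text
time: 6.48
tool_pos: [0.451, -0.0601, 0.2188]
tcp_rot: [3.141, -0.0, 0.005]
wrist_force: [1.2, 0.4, -0.3]
width: 0.999
grip_force: 0.0
```

```bash
python3 - <<'E'
from workcell import bot
import cv2
s=bot.read_state();print(s['tool_pos'],s['wrist_force'])
a=[]
for n,(x,y,w,h) in(("top",(160,125,190,135)),("side",(170,130,190,135))):
    a.append(cv2.resize(bot.read_camera(n)["pixels"][y:y+h,x:x+w],None,fx=2,fy=2,interpolation=cv2.INTER_CUBIC))
cv2.imwrite("pics/p1.png",cv2.hconcat(a))
E
```

```text
[ 0.45102418 -0.06013168  0.21878429] [ 1.24655185  0.36646289 -0.30166052]
```

View pics/p1.png

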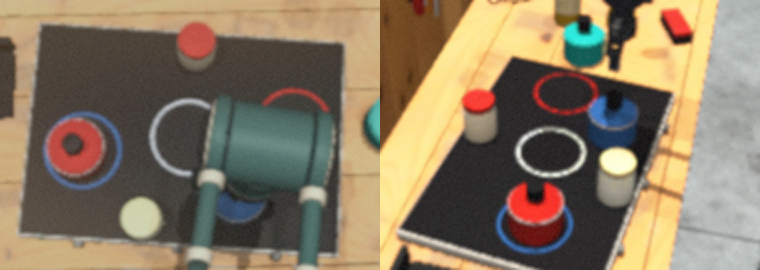

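The composite shows blue parked at the front right (side crop 612,125), with red and both jars where they were. Now I'll fetch red.

Request:
play_rows(steps=[0.007,-0.025,0,0,0.02,-0.07,0,0,0.036,-0.12,0,0,0.052,-0.17,0,0,0.066,-0.22,0,0,0.074,-0.248,0,0,0.076,-0.255,0,0,0.076,-0.255,0,0])

```text
time: 7.58
tool_pos: [0.5254, 0.1947, 0.216]
tcp_rot: [3.14, 0.001, -0.004]
wrist_force: [-0.4, 0.2, 1.1]
width: 1.0
grip_force: 0.0
```

Request:
play_rows(steps=[0,0,0.02,0,0,0,0.045,0,0,0,0.07,0,0,0,0.085,0,0,0,0.095,0,0,0,0.1,0,0,0,0.1,0,0,0,0.1,0])

```text
time: 8.57
tool_pos: [0.5268, 0.1953, 0.1181]
tcp_rot: [-3.141, 0.0, -0.002]
wrist_force: [0.1, -0.5, 0.6]
width: 0.998
grip_force: 0.0
```

Request:
play_rows(steps=[0,0,0,0,0,0,0,0,0,0,0,0,0,0,0,0,0,0,0,0,0,0,0,0,0,0,0,0,0,0,0,0], jaw=200, grip_force=25)

```text
time: 9.57
tool_pos: [0.5262, 0.195, 0.1175]
tcp_rot: [3.142, -0.0, 0.0]
wrist_force: [-0.0, -1.3, 2.7]
width: 0.364
grip_force: 29.3
```

Request:
play_rows(steps=[0.003,0.01,0,0,0.009,0.035,0,0,0.016,0.062,0,0,0.023,0.09,0,0,0.03,0.12,0,0,0.037,0.15,0,0,0.044,0.177,0,0,0.05,0.2,0,0,0.053,0.213,0,0,0.053,0.215,0,0])

```text
time: 10.82
tool_pos: [0.5797, -0.0206, 0.1174]
tcp_rot: [-3.141, 0.002, -0.002]
wrist_force: [1.8, 3.1, 2.6]
width: 0.36
grip_force: 29.3
```

Request:
play_rows(steps=[-0.001,0.007,0,0,-0.003,0.025,0,0,-0.006,0.048,0,0,-0.009,0.073,0,0,-0.012,0.098,0,0,-0.014,0.118,0,0,-0.016,0.131,0,0,-0.016,0.135,0,0,-0.016,0.135,0,0,-0.016,0.135,0,0])

```text
time: 12.08
tool_pos: [0.5629, -0.1556, 0.1175]
tcp_rot: [3.14, 0.0, -0.001]
wrist_force: [-1.7, -1.5, 4.3]
width: 0.366
grip_force: 29.5
```

Request:
play_rows(steps=[0,0,0,0,0,0,0,0,0,0,0,0,0,0,0,0,0,0,0,0], jaw=0)

```text
time: 12.7
tool_pos: [0.563, -0.1549, 0.1172]
tcp_rot: [3.142, -0.0, -0.0]
wrist_force: [-0.2, -0.4, 0.5]
width: 1.007
grip_force: 0.0
```

Request:
play_rows(steps=[0,0,-0.01,0,0,0,-0.03,0,0,0,-0.06,0,0,0,-0.085,0,0,0,-0.1,0,0,0,-0.1,0])

```text
time: 13.45
tool_pos: [0.5642, -0.1553, 0.2197]
tcp_rot: [3.14, -0.0, 0.006]
wrist_force: [0.7, -0.0, -0.0]
width: 1.003
grip_force: 0.0
```

Request:
play_rows(steps=[-0.02,-0.015,0,0,-0.05,-0.04,0,0,-0.08,-0.066,0,0,-0.105,-0.088,0,0,-0.114,-0.095,0,0,-0.114,-0.095,0,0,-0.114,-0.095,0,0])

```text
time: 14.32
tool_pos: [0.4499, -0.0605, 0.2173]
tcp_rot: [3.141, -0.001, 0.001]
wrist_force: [-0.3, -0.4, 0.6]
width: 0.998
grip_force: 0.0
```

```bash
python3 - <<'E'
from workcell import bot
import cv2,pickle
s=bot.read_state();print(s['time'],s['tool_pos'],s['wrist_force'])
a=[];d={}
for n,(x,y,w,h) in(("top",(160,125,190,135)),("side",(170,130,190,135))):
    d[n]=bot.read_camera(n)
    a.append(cv2.resize(d[n]["pixels"][y:y+h,x:x+w],None,fx=2,fy=2,interpolation=cv2.INTER_CUBIC))
cv2.imwrite("pics/p2.png",cv2.hconcat(a))
E
```

```text
14.325 [ 0.44989207 -0.0604958   0.21731816] [-0.26639634 -0.37165707  0.61724958]
```

View pics/p2.png

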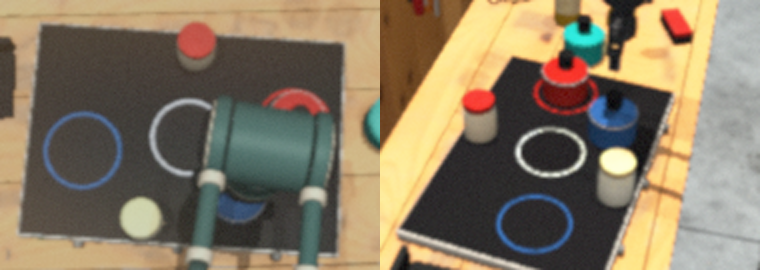

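Red now stands in the red circle (side crop 565,85). Blue is still parked, the jars have not moved, and the blue circle is empty at (top crop 83,150). I'll refit the blue circle while gripping blue.

Request:
play_rows(steps=[0,0,0.02,0,0,0,0.045,0,0,0,0.07,0,0,0,0.085,0,0,0,0.095,0,0,0,0.1,0,0,0,0.1,0,0,0,0.1,0])

```text
time: 15.42
tool_pos: [0.4497, -0.06, 0.118]
tcp_rot: [3.141, -0.0, 0.002]
wrist_force: [0.4, -0.5, 0.1]
width: 1.0
grip_force: 0.0
```

Request:
play_rows(steps=[0,0,0,0,0,0,0,0,0,0,0,0,0,0,0,0,0,0,0,0,0,0,0,0,0,0,0,0,0,0,0,0], jaw=200, grip_force=25)

```text
time: 16.42
tool_pos: [0.4492, -0.0599, 0.1174]
tcp_rot: [-3.141, 0.0, -0.0]
wrist_force: [-0.5, 2.3, 3.2]
width: 0.364
grip_force: 29.0
```

```bash
python3 - <<'E'
from workcell import bot
from h import *
for n in("top","side"):
    c=bot.read_camera(n);v,u=np.nonzero(mask(hsv(c),"blue"));p=ray(c,np.c_[u,v],.026);g=np.array([.533,.192])
    for t in(.02,.01,.006,.006):
        q=p[abs(np.linalg.norm(p-g,axis=1)-.0605)<t];g,R=circ(q)
    print(n,g,R,len(q))
E
```

```text
top [0.53189836 0.19194027] 0.060464718858110174 203
side [0.5320924  0.18828264] 0.060754805270168626 314
```

Request:
play_rows(steps=[0.005,-0.005,0,0,0.016,-0.015,0,0,0.029,-0.027,0,0,0.043,-0.04,0,0,0.057,-0.054,0,0,0.07,-0.066,0,0,0.082,-0.077,0,0,0.091,-0.086,0,0,0.095,-0.09,0,0])

```text
time: 17.65
tool_pos: [0.5448, 0.0305, 0.1174]
tcp_rot: [3.141, 0.001, -0.0]
wrist_force: [-2.5, -4.0, 7.1]
width: 0.364
grip_force: 29.5
```

Request:
play_rows(steps=[-0.001,-0.01,0,0,-0.003,-0.032,0,0,-0.005,-0.06,0,0,-0.007,-0.09,0,0,-0.009,-0.118,0,0,-0.011,-0.14,0,0,-0.013,-0.155,0,0,-0.013,-0.1605,0,0,-0.013,-0.1605,0,0,-0.013,-0.1605,0,0])

```text
time: 18.9
tool_pos: [0.5311, 0.1914, 0.1175]
tcp_rot: [-3.14, 0.001, -0.0]
wrist_force: [-1.4, 2.7, 4.9]
width: 0.365
grip_force: 29.3
```

Request:
play_rows(steps=[0,0,0,0,0,0,0,0,0,0,0,0,0,0,0,0,0,0,0,0], jaw=0)

```text
time: 19.52
tool_pos: [0.5311, 0.1905, 0.1172]
tcp_rot: [-3.142, 0.001, 0.0]
wrist_force: [0.3, 0.4, -1.2]
width: 1.0
grip_force: 0.0
```

Request:
play_rows(steps=[0,0,-0.01,0,0,0,-0.03,0,0,0,-0.06,0,0,0,-0.09,0,0,0,-0.12,0,0,0,-0.15,0,-0.04,0.05,-0.15,0,-0.08,0.1,-0.15,0,-0.12,0.15,-0.15,0,-0.12,0.18,-0.15,0])

```text
time: 20.78
tool_pos: [0.4087, 0.0093, 0.268]
tcp_rot: [3.141, -0.001, 0.002]
wrist_force: [1.0, -0.2, 0.4]
width: 1.0
grip_force: 0.0
```

```bash
python3 - <<'E'
from workcell import bot
import cv2,pickle
s=bot.read_state();print(s['time'],s['tool_pos'],s['wrist_force'])
a=[];d={}
for n,(x,y,w,h) in(("top",(160,125,190,135)),("side",(170,130,190,135))):
    d[n]=bot.read_camera(n)
    a.append(cv2.resize(d[n]["pixels"][y:y+h,x:x+w],None,fx=2,fy=2,interpolation=cv2.INTER_CUBIC))
cv2.imwrite("pics/p3.png",cv2.hconcat(a))
E
```

```text
20.775 [0.40873902 0.00931226 0.26795129] [ 1.01008133 -0.20439359  0.35438586]
```

View pics/p3.png

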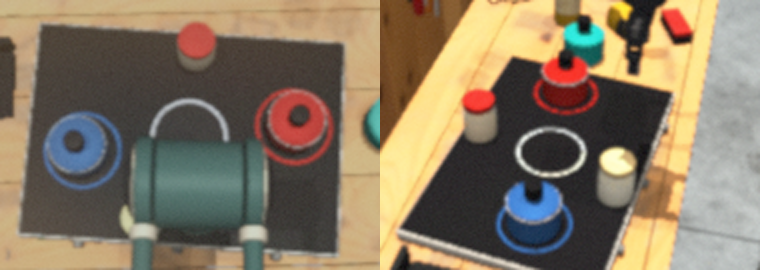

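Both pots look inside their circles, red at (top crop 296,122) and blue at (top crop 75,145), and the arm is clear. I'll check the numbers, then hand in.

```bash
python3 - <<'E'
from workcell import bot
from h import *
c=bot.read_camera("top");H=hsv(c);ok=True
for n,(u,v),g in(("red",(308,186),(.564,-.155)),("blue",(198,198),(.532,.191))):
    m=mask(H,n);mm=np.zeros_like(m);mm[v-18:v+20,u-18:u+20]=m[v-18:v+20,u-18:u+20]
    mm=cv2.morphologyEx(mm,cv2.MORPH_OPEN,np.ones((5,5),np.uint8))
    ct=max(cv2.findContours(mm,0,cv2.CHAIN_APPROX_NONE)[0],key=cv2.contourArea).reshape(-1,2)
    p,r=circ(ray(c,ct,.094));e=np.linalg.norm(p-g);print(n,p,r,e);ok&=e<.007
if ok: print(bot.finish_job())
E
```

```text
red [ 0.56343082 -0.15166279] 0.03954536845820777 0.003385405362157828
blue [0.53004923 0.19213535] 0.03425837437676679 0.0022571063425363335
the job is handed in; nothing more can be done
None
```

The pots are swapped and the job is handed in: the last picture put red about 3 mm and blue about 2 mm from the centres of their own circles (limit 13 mm), at about 21 s. The hand-in returned no verdict.

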